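Clamp the lid on the stain canister

TASK

Close the hinged lid of the metal stain canister fully, then swing its wire bail up from the front, over the hump on the lid and past centre until it is fully home against its stop, so that it clamps the lid shut. Leave the brush, the screwdriver, the sanding block and the paint tin where they are, and let go at the end.

Things in the scene. Friction and masses are not known exactly. Their poses are not given: they have to be found in the camera images.
- canister: Bare metal canister, 92 mm across, rim 142 mm above the bench, in a square plywood cradle (130 x 130 x 18 mm) screwed to the bench: it cannot move. Origin on its vertical axis at bench height; x runs level from its front (bail side, -x, roughly to the robot) to its back (lid hinge, +x), y along the lid hinge and the bail's pivots, z up.
- lid_hinge (a point): Point on the lid's hinge axis (parallel to the canister's y), fixed: 56 mm behind the canister's axis (+x), 142 mm above the bench.
- lid (a joint): Lid hinge, rad: 0 = fully shut, grows as the front of the lid rises, stop at 1.6. It starts open (0.8 to 1.45). The hinge is stiff: the lid stays where it is left and must be pushed all the way down; about 2 to 5 N at the lip moves it.
- lid_lip (a point): Point on the lid's upper (outer) face near its front edge, 98 mm from the hinge axis along the lid: a good place to push. The lid is a steel disc 104 mm across, 12 mm thick, front edge 108 mm from the hinge axis; shut, its upper face is 154 mm above the bench. The point turns with the lid: z square to the upper face, x along the lid to the hinge.
- lid_hump (a point): Top of the smooth rounded hump in the middle of the lid's upper face, 56 mm from the hinge axis along the lid. The hump is 58 mm long along y, 48 mm wide and rises 31 mm above that face (185 mm above the bench when shut). It is sprung: it sinks square into the lid by up to 10 mm at 3 N per mm. The point turns with the lid.
- bail_pivot (a point): Midpoint of the bail's pivot axis (parallel to the canister's y), fixed: on the canister's axis, 100 mm above the bench. The bail is a U of 6 mm wire, 130 mm wide over its arms; its cross bar, with a smooth 12 mm roller sleeve in the middle, is 85 mm from the pivot axis. When swung up the bar rides over the shut lid's hump.
- bail (a joint): Bail angle, rad: 0 = level to the front, 1.571 = straight up (centre), 1.771 = stop past centre, locked. Starts -0.35 to 0.35; stays where left (1 N moves it). From 1.32 its bar rides up the shut lid's sprung hump and presses it in, 6 mm at 1.571, 2.5 mm left at the stop. This takes about 3 to 6 N at the grip; from about 1.64 it snaps on by itself.
- bail_grip (a point): Point on the centre line of the bail's wooden paddle grip, 125 mm from the pivot axis. The paddle is 14 mm thick (along y) and 26 mm wide, and stands out on a short stem from the middle of the cross bar, away from the pivots, 98 to 148 mm from the pivot axis. Its x runs along it to the pivots; y is parallel to the canister's y. Pinched along y it can turn between pads.
- brush: Paint brush, 190 mm long, lying about 200 mm to the canister's +y side. Leave it alone.
- screwdriver: Screwdriver, 200 mm long, lying crosswise about 120 mm behind the canister. Leave it alone.
- sanding_block: Cork sanding block, 110 x 65 x 40 mm, about 185 mm to the canister's -y side and a little in front. Leave it alone.
- paint_tin: Closed paint tin, 90 mm across, 110 mm high, about 185 mm to the canister's -y side and a little behind. Leave it alone.

How it is judged:
On the way, in this order (a step that is already met when the one before it is completed fails the run):
1. the lid is shut while the bail is still in front of the hump (value of joint lid below 0.05 rad and value of joint bail below 1.3 rad), for 0.2 s.
2. the bail has passed over centre to its stop with the lid shut (value of joint lid below 0.05 rad and value of joint bail above 1.7 rad), for 0.2 s.
At the end, for the whole second after the job is handed in: The lid is shut (within 0.05 rad), the bail is past centre and home (over 1.70 rad, stop at 1.77) and at rest, and the robot has let go (all of step 2 and velocity of joint bail between -0.1 and 0.1 rad/s); the robot touches nothing.
It fails at once if a bystander was moved by more than 30 mm (distance of any of brush, screwdriver, sanding_block, paint_tin from where it was at the start of the episode above 0.03 m).
It fails at once if the paint tin was tipped over (angle between paint_tin's own z axis and vertical above 0.5 rad).
It also fails if it takes over 56 s, if anything falls off the work surface, if the arm or the gripper's body presses on something with over 40 N, if the wrist force passes 120 N, or if a joint passes its speed limit or range.

ROBOT

A 6-joint arm with a two-finger parallel gripper is mounted at the origin on the work surface. World frame = base frame: x ahead of the robot, y to its left, z up, the work surface at z = 0. Lengths are in m, angles in rad, forces in N, time in s.
With the tool pointing down it reaches from about 0.375 to 0.975 m from the base axis. Payload 3.8 kg.
Tool frame: the origin (TCP) lies on the mounting face of the last link; the fingertips stand 173 mm ahead of it and the grasp point (between the pads) lies 155 mm ahead of it (grip_depth is the distance from the TCP to the grasp point, in m); z points along the fingers, y is the line along which they close (so a half turn about z gives the same grasp; the last joint's range is limited). The gripper opens to 85 mm and grips with 20 to 120 N. Pads are 22 mm wide; open, the fingers measure 114 mm over their backs; the gripper's body (76 mm by 85 mm) begins 54 mm behind the grasp point. The pads swing forward as they close: fully open they stand 13 mm farther back than shut.
Start: joints at [1.273, 0.264, 1.604, -0, 1.274, -0.037], TCP at [0.174, 0.652, 0.405] pointing down, gripper open.
Joint ranges: [-2.63, 2.63], [-0.94, 2.18], [0.31, 2.57], [-1.31, 4.45], [0, 2.66], [-2.55, 2.55]. Speed limits (rad/s): [2.57, 2.57, 3.14, 3.14, 3.14, 3.14].

INTERFACE

Orientations are given as a rotation vector (axis times angle).
In Python, from station import observe, grab_frame, get_calibration, sign_off, grip_depth gives the robot as it stands.
- The arm moves only by the tool step_arm, never from a script. Its argument "motion" is a list of rows, each a list of 7 numbers: the shift along the tool's x, y, z in m, then the turn, a rotation vector about the tool's x, y, z in rad, then the opening, from 0 (shut) to 1 (fully open). A call has 1 to 5 rows; each row is the pose to reach, as a shift and turn from the pose commanded when the call began, along the tool's axes at that moment; what a row does not reach only later rows make up. A row lasts 1/10 s, in which the tool goes at most 50 mm and 8.59 degrees, less where a joint would pass 70% of its speed; a pose out of reach is approached as far as the arm can. A call with a gripper value outside its range is refused whole. The fingers move at their own pace and stop on an object; "force" is the grip in N (left out, the last holds). Time passes only in rows, so rows that repeat a pose let the fingers close. It gives the time, the measured TCP pose, the force, the opening and the grip force at its end, in the units of the state.
- observe(): the state, without advancing time (a new reading comes with each control period).
- grab_frame(name): name is "side" or "top"; returns the picture (384x512x3 uint8, red, green, blue); there is no depth.
- get_calibration(name): a dict with "camera_matrix" (3x3 intrinsics, pixels), "extrinsics" (4x4, takes a point from world to camera coordinates). Camera axes: x right, y down, z forward; pixel columns grow to the right and rows downward; lengths in m; the calibration is good to about 2 mm. A picture is of the moment at which its call begins. get_calibration takes no time and is no camera call.
- sign_off(): hands the job in; it is judged then, once.
The state is a dict: "t": time; "joints": joint angles; "joint_vel": joint speeds; "tau": joint torques, N m; "ee_pos": TCP position; "orientation": TCP orientation; "wrist_force": force on the tool from outside, world axes, zero at the start; "ft_torque": the same for the moment, N m; "finger_gap": opening from 0.0 (shut) to 1.0 (fully open); "finger_force": force on a finger pad.
Only numpy, scipy, OpenCV 4.12 (cv2) and the standard library are available. Lean on these libraries where they do the work, as an engineer would, in place of code of your own. Each camera call takes 0.05 s, during which the arm holds its last target. There are 200 camera calls.

## Working session

There is one attempt and no reset: what is moved stays moved. The work goes in short steps, Python scripts to look and compute and a tool call to move; the robot and the scene stay as the last step left them, time stands still between calls to the robot, and variables do not carry over. Pictures are saved under pics/ and viewed, at most 10 in all, crops included, and the job is handed in when it is done.

Besides the shell and the picture viewer there is one more tool, called after ">>>" as name([rows], argument=value, ...), one row to a line, values as JSON. step_arm: Moves the arm, as the interface text tells. Its arguments: {"type":"object","properties":{"motion":{"type":"array","items":{"type":"array","items":{"type":"number"}}},"force":{"type":"number"}},"required":["motion"]}

```bash
mkdir -p pics
python3 - <<'E'
from station import *
import cv2,numpy as np
for n in("side","top"):
    f=grab_frame(n);cv2.imwrite(f"pics/{n}0.png",f[:,:,::-1])
    c=get_calibration(n);print(n,np.round(c["camera_matrix"],1).tolist(),np.round(c["extrinsics"],3).tolist())
s=observe();print(s["t"],s["orientation"],s["ee_pos"],grip_depth)
E
```

```text
side [[395.8, 0.0, 250.7], [0.0, 395.8, 192.2], [0.0, 0.0, 1.0]] [[0.888, -0.459, 0.008, -0.529], [-0.322, -0.635, -0.702, 0.305], [0.328, 0.621, -0.712, 0.856], [0.0, 0.0, 0.0, 1.0]]
top [[394.6, 0.0, 251.6], [0.0, 394.6, 195.2], [0.0, 0.0, 1.0]] [[0.028, -1.0, -0.012, 0.042], [-0.983, -0.025, -0.183, 0.613], [0.183, 0.017, -0.983, 0.957], [0.0, 0.0, 0.0, 1.0]]
0.1 [-0.40844729 -3.11459396  0.00318596] [0.17396795 0.65187222 0.40349537] 0.1547
```

View pics/side0.png

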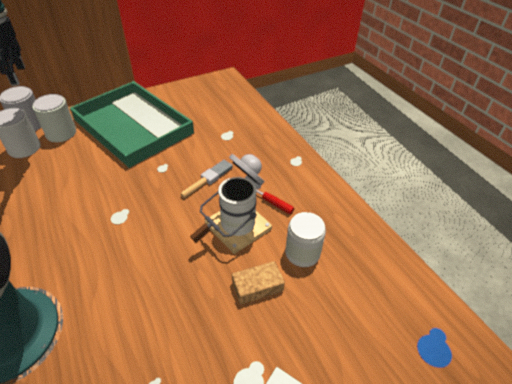

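View pics/top0.png

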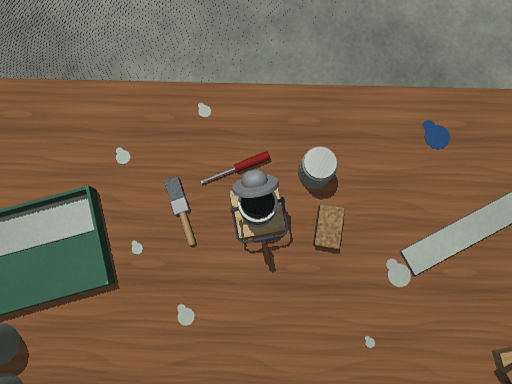

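The canister shows at about (238,208) in the side view and (258,208) in the top view. Its lid is open to the back and its bail and paddle point to the front at (268,255). I'll zoom in to pick points.

Run:
```python
import cv2,numpy as np
a=cv2.imread("pics/side0.png")[145:265,180:310];b=cv2.imread("pics/top0.png")[155:285,200:310]
a=cv2.resize(a,None,fx=4.5,fy=4.5,interpolation=2)[:,:];b=cv2.resize(b,None,fx=4.5,fy=4.5,interpolation=2)
def g(im,x0,y0,n):
    for p in range(0,140,10):
        q=int(p*4.5)
        cv2.putText(im,str(x0+p),(q,10),0,.35,(0,255,255),1);cv2.putText(im,str(y0+p),(0,q+4),0,.35,(0,255,255),1)
        im[::6,min(q,im.shape[1]-1)]=(0,255,255);im[min(q,im.shape[0]-1),::6]=(0,255,255)
    cv2.imwrite(n,im)
g(a,180,145,"pics/sc.png");g(b,200,155,"pics/tc.png")
```

```text
(no output)
```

View pics/sc.png

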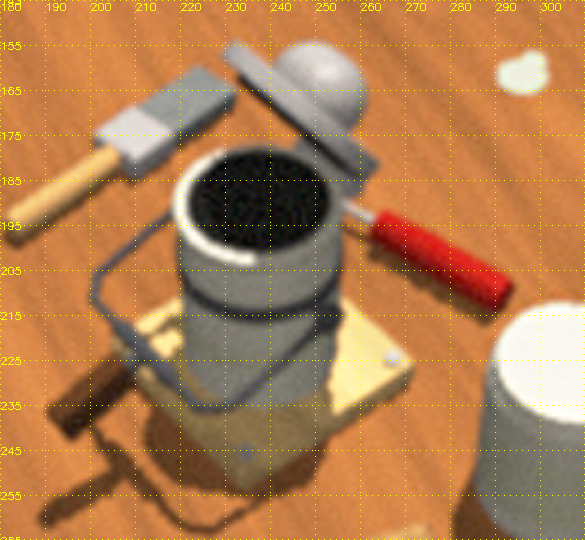

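View pics/tc.png

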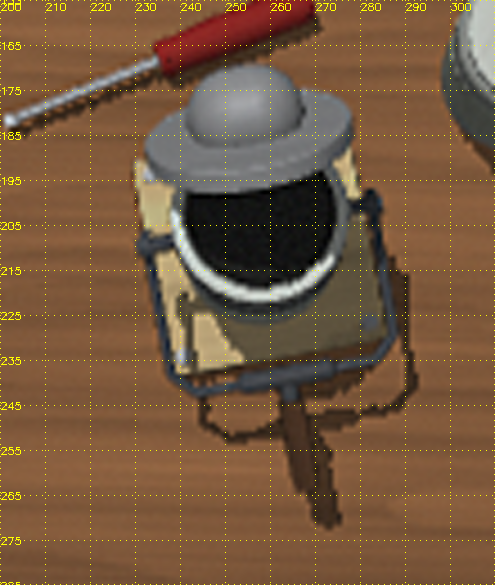

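The rim ellipse is centred near (235.5,190.5) in the side view. In the top view the pivot knobs are at (233,209) and (282,200), and the paddle tip is at about (273,271), which is (194,238) in the side view.

```bash
cat > h.py <<'E'
from station import *
import numpy as np,cv2
def ray(n,p):
    c=get_calibration(n);E=np.array(c["extrinsics"]);R,t=E[:3,:3],E[:3,3]
    return -R.T@t,R.T@np.linalg.inv(c["camera_matrix"])@[p[0],p[1],1]
def plane(n,p,z):
    o,d=ray(n,p);return o+d*(z-o[2])/d[2]
def tri(a,b):
    (o,d),(q,e)=ray("side",a),ray("top",b)
    s=np.linalg.lstsq(np.c_[d,-e],q-o,rcond=None)[0];P,Q=o+d*s[0],q+e*s[1]
    return (P+Q)/2,np.linalg.norm(P-Q)
def proj(n,P):
    c=get_calibration(n);E=np.array(c["extrinsics"]);q=np.array(c["camera_matrix"])@(E[:3,:3]@P+E[:3,3]);return q[:2]/q[2]
E
python3 - <<'E'
from h import *
np.set_printoptions(precision=4,suppress=True)
L,R=plane("top",(233,209),.1),plane("top",(282,200),.1)
print("piv",(L+R)/2,np.linalg.norm(L-R)); d=L-R;print("yaw from pivots",np.arctan2(-d[0],d[1]))
print("rim side c",plane("side",(235.5,190.5),.142))
print("rim top L/R mid",(plane("top",(238,206),.142)+plane("top",(277,204),.142))/2,"front",plane("top",(259,223),.142))
t,r=tri((194,238.5),(273,271));print("tip",t,r)
t2,r=tri((208,224),(264,243));print("near",t2,r)
h,r=tri((247,160),(254,175));print("hump",h,r)
E
```

```text
piv [0.5807 0.0431 0.1   ] 0.1219170044389925
yaw from pivots 0.2100339394286698
rim side c [0.5729 0.04   0.142 ]
rim top L/R mid [0.5727 0.043  0.142 ] front [0.5306 0.0385 0.142 ]
tip [ 0.4315 -0.001   0.0788] 0.019647897891212806
near [0.4889 0.0248 0.0766] 0.00014118616604316643
hump [0.6197 0.0542 0.2138] 0.015256492207464943
```

```bash
cat >> h.py <<'E'
from scipy.spatial.transform import Rotation as Ro
C=np.array([.575,.042,0]);YAW=.21
X=np.array([np.cos(YAW),np.sin(YAW),0]);Y=np.array([-X[1],X[0],0])
np.set_printoptions(precision=4,suppress=True)
def goal(p,z,q=0):  # p forward of axis, z of TCP, q along canister y -> tool shift, turn
    s=observe();R=Ro.from_rotvec(s["orientation"]).as_matrix()
    P=C-p*X+q*Y+[0,0,z]
    best=min((Ro.from_matrix(R.T@np.c_[sg*X,-sg*Y,[0,0,-1]]).as_rotvec() for sg in(1,-1)),key=np.linalg.norm)
    return R.T@(P-s["ee_pos"]),best
E
python3 - <<'E'
from h import *
print(goal(-.09,.47),observe()["joints"])
R=Ro.from_rotvec(observe()["orientation"]).as_matrix();print(R)
for b in(-.35,-.2,-.1,0):
    for r in(.098,.148):
        P=C-X*r*np.cos(b)+[0,0,.1+r*np.sin(b)];print(b,r,proj("side",P),proj("top",P))
E
```

```text
(array([-0.6249, -0.4452, -0.0656]), array([-0.002 , -0.0005, -0.4708])) [ 1.2731  0.2647  1.6052 -0.      1.2737 -0.0369]
[[-0.9662  0.2578 -0.0006]
 [ 0.2578  0.9662 -0.002 ]
 [ 0.0001 -0.0021 -1.    ]]
-0.35 0.098 [207.1511 227.7439] [264.6698 244.9079]
-0.35 0.148 [191.915  241.5153] [268.0347 263.8624]
-0.2 0.098 [205.408  224.8556] [265.0917 246.1768]
-0.2 0.148 [188.9554 237.3433] [268.7482 266.21  ]
-0.1 0.098 [204.6199 222.5836] [265.2902 246.55  ]
-0.1 0.148 [187.5424 233.9947] [269.1061 267.0872]
0 0.098 [204.1499 220.0558] [265.4176 246.5263]
0 0.148 [186.6168 230.2179] [269.3601 267.3723]
```

>>> step_arm([
  [0, 0, -0.05, 0, 0, 0, 0],
  [-0.045, -0.03, -0.065, 0, 0, -0.12, 0],
  [-0.09, -0.06, -0.065, 0, 0, -0.24, 0],
  [-0.13, -0.09, -0.065, 0, 0, -0.36, 0],
  [-0.17, -0.12, -0.065, 0, 0, -0.47, 0],
])

```text
t: 0.6
ee_pos: [0.3019, 0.4987, 0.4695]
orientation: [-0.337, 3.123, -0.0]
wrist_force: [2.3, 0.6, 1.3]
finger_gap: 0.145
finger_force: 0.0
```

```bash
python3 -c "
from h import *
print(goal(-.09,.47),observe()['ee_pos'],observe()['joints'])"
```

```text
(array([-0.2595, -0.5049, -0.0004]), array([-0.0003,  0.0001,  0.0048])) [0.3019 0.4987 0.4695] [ 0.9838  0.0566  1.7239 -0.0002  1.3612 -0.8017]
```

>>> step_arm([
  [-0.022, -0.042, 0, 0, 0, 0, 0],
  [-0.044, -0.084, 0, 0, 0, 0, 0],
  [-0.066, -0.126, 0, 0, 0, 0, 0],
  [-0.088, -0.168, 0, 0, 0, 0, 0],
  [-0.11, -0.21, 0, 0, 0, 0, 0],
])

```text
t: 1.1
ee_pos: [0.4531, 0.3159, 0.4693]
orientation: [0.328, -3.124, 0.0]
wrist_force: [0.9, 1.1, 0.3]
finger_gap: -0.0
finger_force: 0.0
```

>>> step_arm([
  [-0.022, -0.042, 0, 0, 0, 0, 0],
  [-0.044, -0.084, 0, 0, 0, 0, 0],
  [-0.066, -0.126, 0, 0, 0, 0, 0],
  [-0.088, -0.168, 0, 0, 0, 0, 0],
  [-0.11, -0.21, 0, 0, 0, 0, 0],
])

```text
t: 1.6
ee_pos: [0.6044, 0.1333, 0.4692]
orientation: [0.328, -3.124, -0.0]
wrist_force: [-0.3, 1.4, -0.3]
finger_gap: 0.0
finger_force: 0.0
```

>>> step_arm([
  [-0.02, -0.042, 0, 0, 0, 0, 0],
  [-0.04, -0.085, 0, 0, 0, 0, 0],
  [-0.04, -0.085, 0, 0, 0, 0, 0],
])

```text
t: 1.9
ee_pos: [0.6628, 0.0554, 0.4681]
orientation: [0.32, -3.125, 0.004]
wrist_force: [0.4, 0.3, 0.2]
finger_gap: -0.001
finger_force: 0.0
```

```bash
python3 -c "
from h import *
print(goal(-.09,.395),observe()['ee_pos'],observe()['joints'])
f=grab_frame('side');cv2.imwrite('pics/s1.png',cv2.resize(f[80:280,150:350,::-1],None,fx=3,fy=3))"
```

```text
(array([-0.0014,  0.0054,  0.0731]), array([-0.0023, -0.0009, -0.0062])) [0.6628 0.0554 0.4681] [ 0.0466  0.2151  1.548  -0.0024  1.3791 -1.7276]
```

View pics/s1.png

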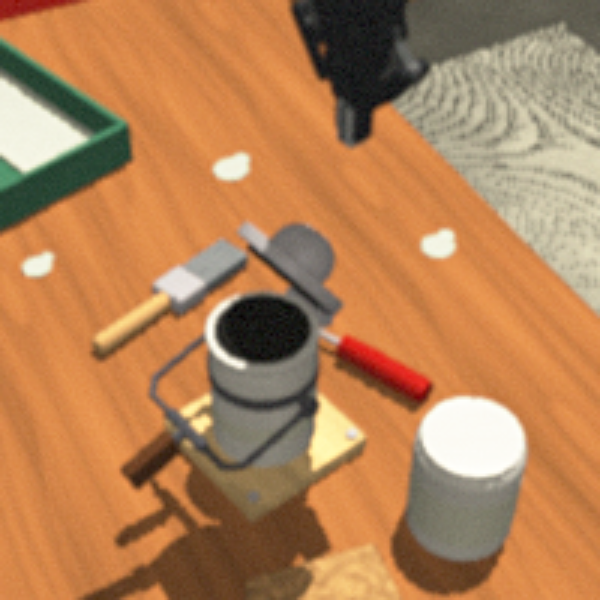

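The fingertips at full-image pixel (267,127) stand above and behind the lid, as planned. Next I descend behind the lip and sweep it shut.

>>> step_arm([
  [0, 0.005, 0.04, 0, 0, 0, 0],
  [0, 0.005, 0.073, 0, 0, 0, 0],
  [0.015, 0.005, 0.073, 0, 0, 0, 0],
  [0.03, 0.005, 0.073, 0, 0, 0, 0],
  [0.04, 0.005, 0.073, 0, 0, 0, 0],
])

```text
t: 2.45
ee_pos: [0.6189, 0.058, 0.3965]
orientation: [0.33, -3.123, -0.001]
wrist_force: [-0.6, -0.1, 0.5]
finger_gap: -0.0
finger_force: 0.0
```

>>> step_arm([
  [0.01, 0, 0, 0, 0, 0, 0],
  [0.02, 0, 0.003, 0, 0, 0, 0],
  [0.03, 0, 0.006, 0, 0, 0, 0],
  [0.04, 0, 0.01, 0, 0, 0, 0],
  [0.05, 0, 0.015, 0, 0, 0, 0],
])

```text
t: 2.95
ee_pos: [0.5708, 0.0463, 0.3817]
orientation: [-0.328, 3.123, -0.0]
wrist_force: [2.8, 0.3, 1.0]
finger_gap: -0.003
finger_force: 0.8
```

```bash
python3 -c "
from h import *
print(goal(.042,.327),observe()['ee_pos'])
f=grab_frame('side');cv2.imwrite('pics/s2.png',cv2.resize(f[80:280,150:350,::-1],None,fx=3,fy=3))"
```

```text
(array([ 0.0388, -0.0051,  0.0546]), array([-0.0002,  0.0012, -0.0009])) [0.5708 0.0463 0.3817]
```

View pics/s2.png

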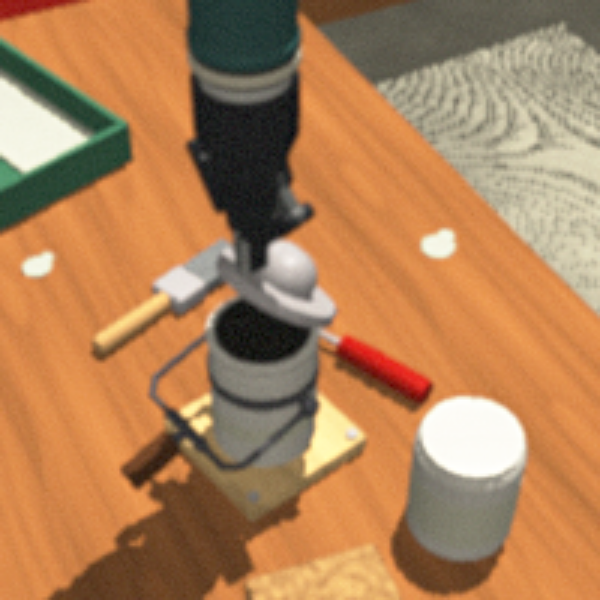

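The fingers at crop (250,255) are on the lip, in front of the hump at (290,265), and the lid is partly down. I'll continue along the arc.

>>> step_arm([
  [0.012, -0.002, 0.012, 0, 0, 0, 0],
  [0.022, -0.005, 0.025, 0, 0, 0, 0],
  [0.03, -0.005, 0.037, 0, 0, 0, 0],
  [0.036, -0.005, 0.046, 0, 0, 0, 0],
  [0.038, -0.005, 0.052, 0, 0, 0, 0],
])

```text
t: 3.5
ee_pos: [0.5341, 0.0335, 0.3283]
orientation: [0.327, -3.122, -0.0]
wrist_force: [1.1, 0.8, 0.8]
finger_gap: 0.003
finger_force: 0.4
```

>>> step_arm([
  [0, 0, 0.003, 0, 0, 0, 0],
  [0, 0, 0.004, 0, 0, 0, 0],
  [0, 0, 0.005, 0, 0, 0, 0],
  [0, 0, 0.005, 0, 0, 0, 0],
])

```text
t: 3.9
ee_pos: [0.5344, 0.0335, 0.3272]
orientation: [0.328, -3.121, 0.0]
wrist_force: [-10.7, -1.0, 17.7]
finger_gap: 0.005
finger_force: 9.2
```

The tip stopped at 0.154 m with 18 N upward, so the lid is shut. I'll retreat up and go over the paddle, opening the gripper.

>>> step_arm([
  [0, 0, -0.04, 0, 0, 0, 0],
  [0.03, 0, -0.06, 0, 0, 0, 0.5],
  [0.06, 0, -0.06, 0, 0, 0, 1],
  [0.15, 0, -0.06, 0, 0, 0, 1],
  [0.15, 0, -0.06, 0, 0, 0, 1],
])

```text
t: 4.4
ee_pos: [0.3868, 0.0024, 0.3844]
orientation: [0.329, -3.123, 0.0]
wrist_force: [0.4, -0.4, 0.5]
finger_gap: 0.678
finger_force: 0.0
```

```bash
python3 -c "
from h import *
print(observe()['ee_pos'])
a=grab_frame('side')[135:265,160:290,::-1];b=grab_frame('top')[155:285,200:330,::-1]
im=np.hstack([cv2.resize(np.ascontiguousarray(q),(390,390),interpolation=2) for q in(a,b)])
for k in range(0,780,30):
    im[::6,k]=(0,255,255)
    if k<390: im[k,::6]=(0,255,255)
cv2.imwrite('pics/s3.png',im)"
```

```text
[0.3868 0.0024 0.3844]
```

View pics/s3.png

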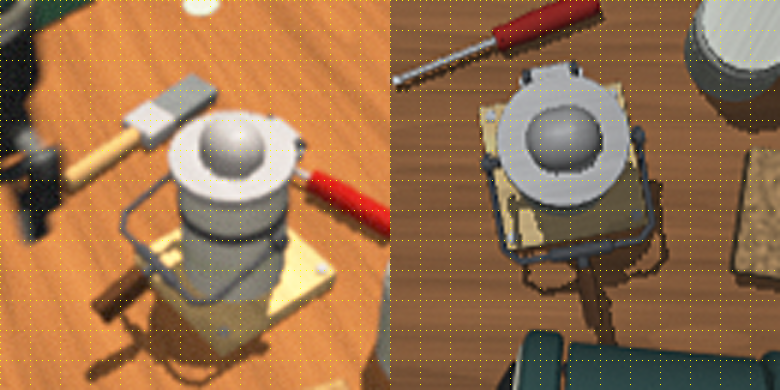

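The lid is shut: its disc is centred at full-image (258.2,201.3) in the top view and (237.7,186.7) in the side view. The paddle is unmoved, with its middle at about (200.5,232) in the side view.

Run:
```python
from h import *
print(plane("top",(258.2,201.3),.154),plane("side",(237.7,186.7),.154))
a,b=plane("top",(200+138/3,155+77/3),.15),plane("top",(200+184/3,155+68/3),.15);d=a-b;print("hinge yaw",np.arctan2(-d[0],d[1]),(a+b)/2)
print("paddle", tri((200.5,232),(269,257)))
# side view ray of paddle middle crossed with the bail's vertical plane
for yaw in(.19,.21,.25):
    n=np.array([-np.sin(yaw),np.cos(yaw),0]);c=np.array([.575,.042,0])
    for px in((200.5,232),(192.5,239),(206.5,225)):
        o,r=ray("side",px);P=o+r*(n@(c-o))/(n@r);h=np.linalg.norm((P-c)[:2]);print(yaw,P,h,np.hypot(h,P[2]-.1),np.arctan2(P[2]-.1,h))
```

```text
[0.5795 0.0416 0.154 ] [0.5783 0.0384 0.154 ]
hinge yaw 0.22329713589237488 [0.6325 0.0536 0.15  ]
paddle (array([0.4591, 0.0108, 0.0763]), np.float64(0.007777064935545878))
0.19 [0.4661 0.0211 0.0622] 0.11085268227238657 0.1171279347257118 -0.32882033662100313
0.19 [0.4423 0.0165 0.0533] 0.13508589061392567 0.14291779996682227 -0.3325899917709464
0.19 [0.4847 0.0246 0.0752] 0.0919941148858351 0.09527813849781051 -0.2633157820115685
0.21 [0.4654 0.0186 0.0653] 0.11203716780458228 0.11730018137558301 -0.30069087543642997
0.21 [0.4416 0.0136 0.0571] 0.13640932644484385 0.14298603437027455 -0.3044747716270122
0.21 [0.484  0.0226 0.0777] 0.09304078092661142 0.09567207611203517 -0.2350756351243155
0.25 [0.4639 0.0136 0.0716] 0.11462376426419726 0.11808246111293337 -0.2426299154949502
0.25 [0.44   0.0075 0.065 ] 0.1393054693033928 0.14364466530153716 -0.24641903048119945
0.25 [0.4826 0.0184 0.0829] 0.09532381629109556 0.0968403465777175 -0.1772069565226258
```

```bash
sed -i 's/C=np.array.*/C=np.array([.578,.041,0]);YAW=.22/' h.py; python3 -c "
from h import *
print(goal(.1205,.222))"
```

```text
(array([-0.0774, -0.0035,  0.1613]), array([ 0.0004, -0.0033, -0.0115]))
```

>>> step_arm([
  [-0.04, -0.0035, 0.02, 0, 0, -0.011, 1],
  [-0.077, -0.0035, 0.03, 0, 0, -0.011, 1],
  [-0.077, -0.0035, 0.075, 0, 0, -0.011, 1],
  [-0.077, -0.0035, 0.12, 0, 0, -0.011, 1],
  [-0.077, -0.0035, 0.161, 0, 0, -0.011, 1],
])

```text
t: 5.0
ee_pos: [0.4653, 0.0153, 0.2219]
orientation: [-0.346, 3.122, -0.0]
wrist_force: [0.6, 0.1, -0.1]
finger_gap: 0.995
finger_force: 0.0
```

>>> step_arm([
  [0, 0, 0, 0, 0, 0, 1],
  [0, 0, 0, 0, 0, 0, 0],
  [0, 0, 0, 0, 0, 0, 0],
  [0, 0, 0, 0, 0, 0, 0],
  [0, 0, 0, 0, 0, 0, 0],
], force=30)

```text
t: 5.5
ee_pos: [0.4657, 0.015, 0.2259]
orientation: [-0.345, 3.118, -0.001]
wrist_force: [-0.3, -0.6, -0.9]
finger_gap: 0.333
finger_force: 0.0
```

>>> step_arm([
  [0, 0, 0, 0, 0, 0, 0],
  [0, 0, 0, 0, 0, 0, 0],
  [0, 0, 0, 0, 0, 0, 0],
  [0, 0, 0, 0, 0, 0, 0],
])

```text
t: 5.9
ee_pos: [0.465, 0.0174, 0.225]
orientation: [-0.34, 3.12, 0.009]
wrist_force: [-0.6, 16.1, 2.0]
finger_gap: 0.155
finger_force: 36.9
```

```bash
python3 -c "
from h import *
print(goal(.1205,.222),observe()['ft_torque'])
a=grab_frame('side')[135:265,160:290,::-1];b=grab_frame('top')[155:285,200:330,::-1]
cv2.imwrite('pics/s4.png',np.hstack([cv2.resize(np.ascontiguousarray(q),(390,390),interpolation=2) for q in(a,b)]))"
```

```text
(array([ 0.0051, -0.0016,  0.003 ]), array([ 0.0054,  0.0039, -0.0027])) [ 2.1633 -0.1641 -0.1456]
```

View pics/s4.png

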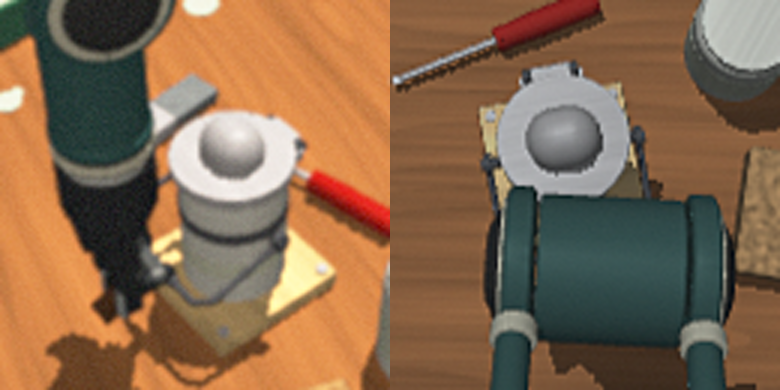

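The fingers hold the paddle (opening 13 mm, 37 N). A 16 N side force means the grasp sits about 3 mm off in y, which I'll relieve while lifting. Now I work out the arc.

```bash
cat >> h.py <<'E'
def arc(*A,r=.119):
    s=observe();p=-(s["ee_pos"]-C)@X;z=s["ee_pos"][2]-.2547
    print("now ang",np.arctan2(z,p),"r",np.hypot(z,p))
    for a in A: print(a,goal(r*np.cos(a),.2547+r*np.sin(a),.002)[0])
E
python3 -c "
from h import *
arc(-.15,0,.15,.3,.45,.6,.75,.9,1.05,1.2)"
```

```text
now ang -0.25162866935889006 r 0.1191815929078362
-0.15 [ 0.0022  0.0004 -0.0119]
0 [ 0.0035  0.0005 -0.0297]
0.15 [ 0.0021  0.0006 -0.0475]
0.3 [-0.002   0.0007 -0.0648]
0.45 [-0.0086  0.0008 -0.0814]
0.6 [-0.0176  0.0009 -0.0968]
0.75 [-0.0288  0.001  -0.1107]
0.9 [-0.0419  0.0011 -0.1227]
1.05 [-0.0567  0.0012 -0.1327]
1.2 [-0.0728  0.0013 -0.1403]
```

>>> step_arm([
  [0.002, 0.003, -0.012, 0, 0, 0, 0],
  [0.0035, 0.003, -0.03, 0, 0, 0, 0],
  [0.002, 0.003, -0.0475, 0, 0, 0, 0],
  [-0.002, 0.003, -0.065, 0, 0, 0, 0],
  [-0.0085, 0.003, -0.0815, 0, 0, 0, 0],
])

```text
t: 6.5
ee_pos: [0.4712, 0.02, 0.3055]
orientation: [0.344, -3.121, -0.001]
wrist_force: [1.1, 1.1, -5.8]
finger_gap: 0.156
finger_force: 34.0
```

```bash
python3 -c "
from h import *
arc(.6,.75,.9,1.05,1.2)"
```

```text
now ang 0.4369331784024368 r 0.12011418466203148
0.6 [-0.0106 -0.0008 -0.0164]
0.75 [-0.0217 -0.0008 -0.0303]
0.9 [-0.0348 -0.0008 -0.0424]
1.05 [-0.0495 -0.0008 -0.0525]
1.2 [-0.0656 -0.0007 -0.0602]
```

>>> step_arm([
  [-0.0105, 0, -0.0165, 0, 0, 0, 0],
  [-0.0215, 0, -0.03, 0, 0, 0, 0],
  [-0.035, 0, -0.0425, 0, 0, 0, 0],
  [-0.0495, 0, -0.0525, 0, 0, 0, 0],
  [-0.0655, 0, -0.06, 0, 0, 0, 0],
])

```text
t: 7.0
ee_pos: [0.5347, 0.0339, 0.3654]
orientation: [0.344, -3.117, 0.001]
wrist_force: [-4.1, -2.0, -1.0]
finger_gap: 0.154
finger_force: 37.1
```

```bash
python3 -c "
from h import *
arc(1.3,1.4,1.5,1.6,1.7,1.75,1.8)"
```

```text
now ang 1.1937142682217656 r 0.1191100325859242
1.3 [-0.012  -0.0005 -0.004 ]
1.4 [-0.0236 -0.0005 -0.0067]
1.5 [-0.0354 -0.0005 -0.0082]
1.6 [-0.0473 -0.0005 -0.0085]
1.7 [-0.0591 -0.0005 -0.0076]
1.75 [-0.065  -0.0005 -0.0067]
1.8 [-0.0709 -0.0005 -0.0055]
```

>>> step_arm([
  [-0.012, 0, -0.004, 0, 0, 0, 0],
  [-0.0235, 0, -0.0065, 0, 0, 0, 0],
  [-0.0355, 0, -0.008, 0, 0, 0, 0],
  [-0.0475, 0, -0.0085, 0, 0, 0, 0],
  [-0.0475, 0, -0.0085, 0, 0, 0, 0],
])

```text
t: 7.5
ee_pos: [0.5824, 0.0443, 0.3739]
orientation: [0.345, -3.12, 0.001]
wrist_force: [-3.9, -2.2, 2.1]
finger_gap: 0.153
finger_force: 39.0
```

```bash
python3 -c "
from h import *
arc(1.7,1.75,1.8)"
```

```text
now ang 1.6130973528119745 r 0.11930572574480745
1.7 [-0.0103 -0.0002  0.0012]
1.75 [-0.0162 -0.0002  0.0021]
1.8 [-0.022  -0.0002  0.0033]
```

>>> step_arm([
  [-0.01, 0, 0.001, 0, 0, 0, 0],
  [-0.018, 0, 0.0025, 0, 0, 0, 0],
  [-0.023, 0, 0.0035, 0, 0, 0, 0],
  [-0.023, 0, 0.0035, 0, 0, 0, 0],
  [-0.023, 0, 0.0035, 0, 0, 0, 0],
])

```text
t: 8.0
ee_pos: [0.6053, 0.0493, 0.3707]
orientation: [-0.345, 3.12, -0.001]
wrist_force: [0.1, -3.2, 2.0]
finger_gap: 0.158
finger_force: 39.2
```

```bash
python3 -c "
from h import *
arc(1.8)"
```

```text
now ang 1.8111355380282017 r 0.11940368413899374
1.8 [ 0.0014 -0.0002  0.0001]
```

>>> step_arm([
  [-0.003, 0, 0.0005, 0, 0, 0, 0],
  [-0.004, 0, 0.001, 0, 0, 0, 0],
  [-0.004, 0, 0.001, 0, 0, 0, 0],
])

```text
t: 8.3
ee_pos: [0.6092, 0.0501, 0.3697]
orientation: [-0.345, 3.121, -0.001]
wrist_force: [1.0, -5.0, 4.2]
finger_gap: 0.154
finger_force: 39.5
```

>>> step_arm([
  [0, 0, 0, 0, 0, 0, 0.5],
  [0, 0, 0, 0, 0, 0, 0.6],
  [0, 0, 0, 0, 0, 0, 0.7],
  [0, 0, 0, 0, 0, 0, 0.7],
  [0, 0, 0, 0, 0, 0, 0.7],
])

```text
t: 8.8
ee_pos: [0.6087, 0.0507, 0.3689]
orientation: [0.345, -3.122, -0.001]
wrist_force: [0.2, 0.0, 0.3]
finger_gap: 0.698
finger_force: 0.0
```

>>> step_arm([
  [0, 0, -0.03, 0, 0, 0, 0.7],
  [0, 0, -0.08, 0, 0, 0, 0.7],
  [0.05, 0, -0.1, 0, 0, 0, 0.7],
  [0.1, 0, -0.1, 0, 0, 0, 0.7],
  [0.15, 0, -0.1, 0, 0, 0, 0.7],
])

```text
t: 9.3
ee_pos: [0.4648, 0.0183, 0.4705]
orientation: [-0.346, 3.12, -0.0]
wrist_force: [-1.1, -0.1, 0.6]
finger_gap: 0.709
finger_force: 0.0
```

```bash
python3 -c "
from h import *
print(observe()['wrist_force'])
for r in(.098,.148):
    for b in(1.57,1.77): print(r,b,proj('side',C-X*r*np.cos(b)+[0,0,.1+r*np.sin(b)]))
a=grab_frame('side')[105:265,160:320,::-1];b=grab_frame('top')[155:285,200:330,::-1]
cv2.imwrite('pics/s5.png',np.hstack([cv2.resize(np.ascontiguousarray(q),(390,390),interpolation=2) for q in(a,b)]))"
```

```text
[-1.0679 -0.0825  0.6226]
0.098 1.57 [236.7946 172.7356]
0.098 1.77 [243.2273 169.809 ]
0.148 1.57 [236.4113 156.4249]
0.148 1.77 [246.457 152.135]
```

View pics/s5.png

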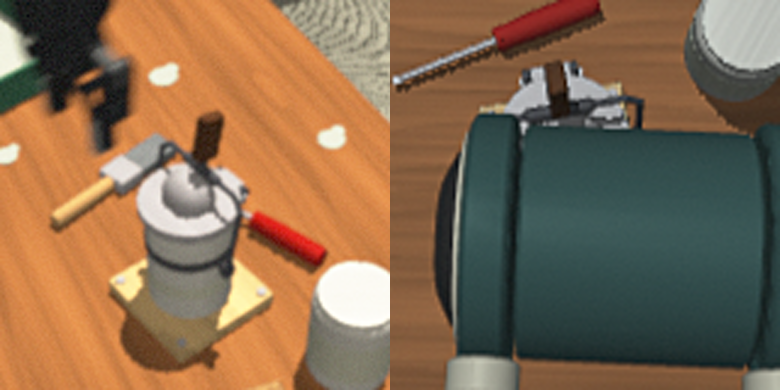

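The paddle tip is at side-view pixel (245,152). The prediction is (246,152) for 1.77 rad and (236,156) for straight up, so the bail is home. The lid is shut, the gripper is clear and the side objects look undisturbed.

```bash
python3 -c "
from station import *
print(sign_off())"
```

```text
the job is handed in; nothing more can be done
None
```

The lid is shut, the bail is over centre and home against its stop by the last side picture (about 1.77 rad), the gripper has let go, and the job is handed in; no verdict was returned.

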